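Pack the breakfast serving boards into their tray

ROBOT

A 6-joint arm with a two-finger parallel gripper is mounted at the origin on the work surface. World frame = base frame: x ahead of the robot, y to its left, z up, the work surface at z = 0. Lengths are in mm, angles in rad, forces in N, time in s.
With the tool pointing down it reaches from about 350 to 875 mm from the base axis. Payload 4.2 kg.
Tool frame: the origin (TCP) lies between the finger pads; the fingertips stand 17 mm ahead of it and the grasp point (between the pads) lies 2 mm behind it; z points along the fingers, y is the line along which they close (so a half turn about z gives the same grasp; the last joint's range is limited). The gripper opens to 85 mm and grips with 20 to 120 N. Pads are 22 mm wide; open, the fingers measure 114 mm over their backs; the gripper's body (76 mm by 85 mm) begins 54 mm behind the grasp point. The pads swing forward as they close: fully open they stand 13 mm farther back than shut.
Start: joints at [1.545, 0.385, 0.008, 0, -1.194, -0.259], TCP at [175.571, 599.812, 248.312] pointing down, gripper open.
Joint ranges: [-3.14, 3.14], [-1.21, 2.06], [-1.07, 1.41], [-3.16, 2.05], [-2.99, -0.16], [-3.1, 3.1]. Speed limits (rad/s): [2.79, 2.79, 3.14, 3.14, 3.14, 3.14].

INTERFACE

Orientations are given as a unit quaternion [x, y, z, w].
In Python, from bench import arm gives the robot as it stands.
- The arm moves only by the shell command python3 jog.py 'ROWS' [OPENING]. ROWS is rows parted by semicolons, their numbers by spaces, 1 to 10 of them, each of 6 numbers: dx, dy, dz in mm, then a rotation vector rx, ry, rz in rad; each row is the pose to reach, as a shift and turn from the pose commanded when the command began, along the tool's axes at that moment; what a row does not reach only later rows make up. A row lasts 1/10 s, in which the tool goes at most 50 mm and 0.15 rad, less where a joint would pass 70% of its speed; a pose out of reach is approached as far as the arm can. OPENING is the finger opening in mm, set as the command begins (- or left out keeps the last). The fingers move at their own pace and stop on an object; the grip force is fixed at half the most. Time passes only in rows, so rows that do not move let the fingers close. It prints the time, the measured TCP pose, the force, the opening and the grip force at its end.
- arm.read_state(): the state, without advancing time (a new reading comes with each control period).
- arm.get_image(name): name is "scene" or "top" or "wrist"; returns the picture (384x512x3 uint8, blue, green, red); there is no depth.
- arm.get_calibration(name): a dict with "K" (3x3 intrinsics, pixels), "rvec" (rotation vector, rad) and "tvec" (3), from world to camera coordinates, as OpenCV has them. Camera axes: x right, y down, z forward; pixel columns grow to the right and rows downward; lengths in mm; the calibration is good to about 2 mm. A picture is of the moment at which its call begins: read the wrist's pose just before it. get_calibration takes no time and is no camera call; for the wrist camera it gives the pose at the moment of the call.
- arm.job_done(): hands the job in; it is judged then, once.
The state is a dict: "clock": time; "joints": joint angles; "joint_vel": joint speeds; "joint_efforts": joint torques, N m; "position": TCP position; "ee_rot": TCP orientation; "contact_force": force on the tool from outside, world axes, zero at the start; "wrist_torque": the same for the moment, N m; "gripper_width": finger opening in mm; "grasp_force": force on a finger pad.
Only numpy, scipy, OpenCV 4.12 (cv2) and the standard library are available. Lean on these libraries where they do the work, as an engineer would, in place of code of your own. Each camera call takes 0.05 s, during which the arm holds its last target. There are 200 camera calls.

TASK

Breakfast is over: pack all four handled serving boards into the wooden tray, turning them so that together they fill it and every one lies flat on the tray floor, handle up. The white one was left lying skew in the middle of the tray and is in the way. Set the boards down rather than dropping them, and leave the other breakfast things where they are.

Things in the scene. Friction and masses are not known exactly. Their poses are not given: they have to be found in the camera images.
- tray: Rectangular wooden tray fixed to the counter. Inside it is 208 mm (its x) by 156 mm (its y), four by three squares of 52 mm, which the four boards fill together (6 mm gaps, 3 mm to the walls); walls 8 mm thick. Floor 5 mm above the counter, rim 19 mm. Origin: centre of its underside; z up. It may stand a little turned.
- board_l: Dark wooden L-shaped board, long and short arm 46 mm wide, 150 by 98 mm outside; 120 to 190 g. In mm: x -62..88 by y -10..36, plus x -62..-16 by y -62..36 (short arm towards -y at the -x end). 12 mm thick. Brass bar handle on top: 70 x 12 mm, spans heights 33 to 43 mm above the underside. Origin: underside, below the handle's middle (centre of mass); x along the handle, z up.
- board_slate: Black slate L-shaped board, two equal arms 46 mm wide, 98 mm long outside; 190 to 325 g. In mm: x -40.3..57.7 by y -38.6..7.4, plus x -40.3..5.7 by y -38.6..59.4 (notch at +x +y). 12 mm thick. Brass bar handle on top: 70 x 12 mm, spans heights 33 to 43 mm above the underside. Origin: underside, below the handle's middle (centre of mass); x along the handle, z up.
- board_blue: Blue L-shaped board, two equal arms 46 mm wide, 98 mm long outside; 190 to 325 g. In mm: x -40.3..57.7 by y -38.6..7.4, plus x -40.3..5.7 by y -38.6..59.4 (notch at +x +y). 12 mm thick. Brass bar handle on top: 70 x 12 mm, spans heights 33 to 43 mm above the underside. Origin: underside, below the handle's middle (centre of mass); x along the handle, z up.
- board_bar: White ceramic straight board, 98 mm (x) by 46 mm (y), centred on its origin, at first lying skew in the middle of the tray. Weighs 150 to 240 g. 12 mm thick. Brass bar handle on top: 70 x 12 mm, spans heights 33 to 43 mm above the underside. Origin: underside, below the handle's middle (centre of mass); x along the handle, z up.
- mug: White mug, 82 mm wide, 95 mm tall. Bystander; origin at its underside.
- bowl: White bowl of blueberries, 104 mm wide, 46 mm tall. Bystander; origin at its underside.
- egg_cup: Blue egg cup with an egg, 48 mm wide, 70 mm tall. Bystander; origin at its underside.
- jam_jar: Jam jar, 62 mm wide, 75 mm tall. Bystander; origin at its underside.
- pepper_mill: Dark wooden pepper mill, 54 mm wide, 140 mm tall. Bystander; origin at its underside.

How it is judged (in metres and radians):
At the end, for the whole second after the job is handed in: All four boards are inside the tray, flat on its floor (underside within 3.5 mm of the floor, tilted less than 0.05 rad, handle up), released and at rest. Any arrangement that fits is right (x of board_l in the frame of tray between -0.1 and 0.1 m and y of board_l in the frame of tray between -0.074 and 0.074 m and z of each of board_l, board_slate, board_blue, board_bar in the frame of tray below 0.0085 m and angle between each of board_l, board_slate, board_blue, board_bar's own z axis and vertical below 0.05 rad and linear speed of each of board_l, board_slate, board_blue, board_bar below 0.02 m/s and x of board_slate in the frame of tray between -0.1 and 0.1 m and y of board_slate in the frame of tray between -0.074 and 0.074 m and x of board_blue in the frame of tray between -0.1 and 0.1 m and y of board_blue in the frame of tray between -0.074 and 0.074 m and x of board_bar in the frame of tray between -0.1 and 0.1 m and y of board_bar in the frame of tray between -0.074 and 0.074 m); the robot touches nothing.
It fails at once if a board is dropped or flung (moving faster than 0.6 m/s while the fingers do not hold it: a fall of about 2 cm) ((contact force between the fingers and board_l below 0.2 N and linear speed of board_l above 0.6 m/s) or (contact force between the fingers and board_slate below 0.2 N and linear speed of board_slate above 0.6 m/s) or (contact force between the fingers and board_blue below 0.2 N and linear speed of board_blue above 0.6 m/s) or (contact force between the fingers and board_bar below 0.2 N and linear speed of board_bar above 0.6 m/s)).
It fails at once if another breakfast thing is moved by more than 30 mm or tipped (distance of any of mug, bowl, egg_cup, jam_jar, pepper_mill from where it was at the start of the episode above 0.03 m or angle between any of mug, bowl, egg_cup, jam_jar, pepper_mill's own z axis and vertical above 0.3 rad).
It also fails if it takes over 72 s, if anything falls off the work surface, if the arm or the gripper's body presses on something with over 40 N, if the wrist force passes 120 N, or if a joint passes its speed limit or range.

## Working session

There is one attempt and no reset: what is moved stays moved. The work goes in short steps, Python scripts to look and compute and a shell command to move; the robot and the scene stay as the last step left them, time stands still between calls to the robot, and variables do not carry over. Pictures are saved under pics/ and viewed, at most 10 in all, crops included, and the job is handed in when it is done.

```bash
ls; mkdir -p pics
python3 - <<'E'
from bench import arm
import cv2
for n in("scene","top"):
    cv2.imwrite(f"pics/{n}0.png",arm.get_image(n))
    print(arm.get_calibration(n))
print(arm.read_state())
E
```

```text
bench.py
jog.py
pics
{'K': array([[403.42109581,   0.        , 250.76899812],
       [  0.        , 403.42109581, 195.36824602],
       [  0.        ,   0.        ,   1.        ]]), 'rvec': array([ 0.82804547,  2.44802452, -1.203144  ]), 'tvec': array([ 479.33536075, -147.08476631, 1422.90300788])}
{'K': array([[461.33740221,   0.        , 257.00411535],
       [  0.        , 461.33740221, 195.54066923],
       [  0.        ,   0.        ,   1.        ]]), 'rvec': array([ 2.15532904, -2.11660901,  0.13891586]), 'tvec': array([ -56.49349507,  565.66345356, 1222.8558259 ])}
{'clock': 0.1, 'joints': array([ 1.54461667e+00,  3.85482645e-01,  6.74755656e-03, -4.36942603e-04,
       -1.19401615e+00, -2.58597536e-01]), 'joint_vel': array([-0.00203579, -0.00187081,  0.00489539,  0.00444386, -0.00246475,
       -0.00044704]), 'joint_efforts': array([-5.86638162e-04, -3.93317771e+01,  1.88931727e+01,  4.19799864e+00,
       -2.56592517e-03,  6.42029661e-06]), 'position': array([175.43511576, 599.35287108, 247.32301363]), 'ee_rot': array([ 9.89867928e-01, -1.41987635e-01, -8.83645128e-05,  9.94408589e-04]), 'contact_force': array([ 0.53853615,  0.57791686, -0.22146817]), 'wrist_torque': array([-0.0053433 , -0.02033646,  0.06996406]), 'grasp_force': 0.0, 'gripper_width': 85.21761931760784}
```

View top.

```bash
python3 -c "
import cv2
i=cv2.imread('pics/top0.png');cv2.imwrite('pics/top0b.png',cv2.resize(i,(800,600),interpolation=cv2.INTER_CUBIC))"
```

```text
(no output)
```

View pics/top0b.png

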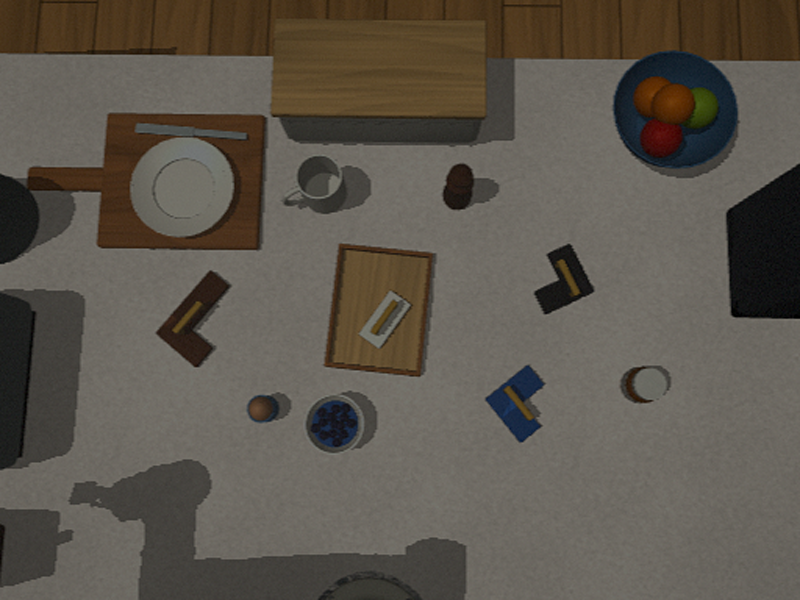

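```bash
cat > h.py <<'E'
import numpy as np, cv2
from scipy.spatial.transform import Rotation as R
def unproj(cal,px,z):
    px=np.array(px,float).reshape(-1,2)
    M=cv2.Rodrigues(np.array(cal["rvec"],float))[0]; c=-M.T@np.array(cal["tvec"]).ravel()
    d=np.c_[px,np.ones(len(px))]@np.linalg.inv(cal["K"]).T@M
    return (c+d*((z-c[2])/d[:,2])[:,None])[:,:2]
def proj(cal,P):
    return cv2.projectPoints(np.array(P,float).reshape(-1,1,3),np.array(cal["rvec"],float),np.array(cal["tvec"],float),cal["K"],None)[0][:,0]
E
python3 - <<'E'
from h import *; from bench import arm
cal=arm.get_calibration("top")
s=512/800
for n,a,b in [("l",(175,332),(203,303)),("slate",(578,298),(560,262)),("blue",(507,388),(532,418)),("bar",(372,333),(405,300))]:
    w=unproj(cal,np.array([a,b])*s,43); d=w[1]-w[0]; print(n,w.mean(0).round(),np.hypot(*d).round(),np.arctan2(d[1],d[0]).round(2))
w=unproj(cal,np.array([(340,245),(434,252),(421,375),(326,367)])*s,19);print(w.round(),w.mean(0))
for n,p in dict(mug=(322,185),mill=(458,185),egg=(263,408),bowl=(335,423),jar=(648,384)).items(): print(n,unproj(cal,np.array(p)*s,60).round())
c=arm.get_calibration("wrist");M=cv2.Rodrigues(c["rvec"])[0];print("wcam",-M.T@c["tvec"],M,c["K"])
# tilings
import itertools
pl={}
def cellset(cells,k):
    r=np.rint(R.from_euler('z',k*np.pi/2).as_matrix()[:2,:2]).astype(int); return r
shapes={"l":([(0,0),(1,0),(2,0),(0,-1)],(-62+23,13)),"slate":([(0,0),(1,0),(0,1)],(-17.3,-15.6)),"bar":([(0,0),(1,0)],(-26,0))}
shapes["blue"]=shapes["slate"]
opts={}
for n,(cs,off) in shapes.items():
    o=[]
    for k in range(4 if n!="bar" else 2):
        r=cellset(cs,k); c=np.array(cs)@r.T
        for i in range(4):
            for j in range(3):
                q=c+[i,j]
                if q.min()<0 or q[:,0].max()>3 or q[:,1].max()>2: continue
                org=np.array([-78+52*i,-52+52*j])-r@np.array(off)
                o.append((frozenset(map(tuple,q)),org,k))
    opts[n]=o
def rect(c,k,l,w): return cv2.boxPoints(((float(c[0]),float(c[1])),(l,w),k*90.)) 
def gap(A,B): # axis-aligned
    a0,a1,b0,b1=A.min(0),A.max(0),B.min(0),B.max(0); return max((b0-a1).max(),(a0-b1).max())
N=["bar","l","slate","blue"]
for t in itertools.product(*(opts[n] for n in N)):
    if len(frozenset().union(*(x[0] for x in t)))<12: continue
    H=[rect(x[1],x[2],70,12) for x in t]; F=[rect(x[1],x[2],22,54) for x in t]
    g=[[0 if i==j else round(float(gap(F[i],H[j]))) for j in range(4)] for i in range(4)]
    print([(n,x[1].round().tolist(),x[2]) for n,x in zip(N,t)],g, "min",min(g[i][j] for i in range(4) for j in range(4) if i!=j))
E
```

```text
l [539. 327.] 70.0 -0.72
slate [ 617. -339.] 71.0 0.45
blue [ 401. -251.] 66.0 -2.44
bar [547. -24.] 82.0 -0.76
[[ 679.   68.]
 [ 669. -102.]
 [ 447.  -82.]
 [ 458.   86.]] [563.09419582  -7.83839012]
mug [[778.  99.]]
mill [[ 781. -142.]]
egg [[384. 185.]]
bowl [[361.  62.]]
jar [[ 437. -466.]]
wcam [244.20535807 580.56909153 372.31531041] [[-0.28113567 -0.95966675  0.0015719 ]
 [-0.92060873  0.27015539  0.28194968]
 [-0.27100239  0.07781901 -0.9594279 ]] [[278.48450077   0.         257.78613483]
 [  0.         278.48450077 191.00174713]
 [  0.           0.           1.        ]]
[('bar', [-52, -52], 0), ('l', [65, 13], 3), ('slate', [9.0, -16.0], 2), ('blue', [-62.0, 35.0], 3)] [[0, 100, 15, 25], [55, 0, 12, 94], [15, 39, 0, 54], [70, 94, 33, 0]] min 12
[('bar', [-52, -52], 0), ('l', [65, 13], 3), ('slate', [-62.0, 35.0], 3), ('blue', [9.0, -16.0], 2)] [[0, 100, 25, 15], [55, 0, 94, 12], [70, 94, 0, 33], [15, 39, 54, 0]] min 12
[('bar', [-52, 52], 0), ('l', [39, -39], 2), ('slate', [-62.0, -17.0], 3), ('blue', [42.0, 35.0], 3)] [[0, 58, 7, 77], [58, 0, 84, 12], [52, 39, 0, 71], [32
[... 5883 characters left out ...]
, [78, 26], 1), ('l', [39, -13], 1), ('slate', [-61.0, -36.0], 0), ('blue', [-43.0, 36.0], 2)] [[0, 6, 77, 59], [6, 0, 38, 32], [122, 83, 0, 40], [104, 65, 40, 0]] min 6
[('bar', [78, 26], 1), ('l', [39, -13], 1), ('slate', [-42.0, -35.0], 1), ('blue', [-62.0, 35.0], 3)] [[0, 6, 87, 107], [6, 0, 48, 68], [87, 48, 0, 23], [107, 68, 23, 0]] min 6
[('bar', [78, 26], 1), ('l', [39, -13], 1), ('slate', [-43.0, 36.0], 2), ('blue', [-61.0, -36.0], 0)] [[0, 6, 59, 77], [6, 0, 32, 38], [104, 65, 0, 40], [122, 83, 40, 0]] min 6
[('bar', [78, 26], 1), ('l', [39, -13], 1), ('slate', [-62.0, 35.0], 3), ('blue', [-42.0, -35.0], 1)] [[0, 6, 107, 87], [6, 0, 68, 48], [107, 68, 0, 23], [87, 48, 23, 0]] min 6
```

```bash
cat >> h.py <<'E'
def go(x,y,z,yaw):
    from bench import arm
    s=arm.read_state(); Rc=R.from_quat(s["ee_rot"]); c,n=np.cos(yaw),np.sin(yaw)
    Rt=R.from_matrix([[c,n,0],[n,-c,0],[0,0,-1]])
    d=Rc.inv().apply(np.array([x,y,z])-s["position"]); r=(Rc.inv()*Rt).as_rotvec()
    print("t",round(s["clock"],2),"row:",*d.round(1),*r.round(3),"rows",round(max(np.linalg.norm(d)/50,np.linalg.norm(r)/.15),1),"w",round(s["gripper_width"],1),"j6",s["joints"][5].round(2))
def shot(name):
    from bench import arm
    cal=arm.get_calibration("wrist"); im=arm.get_image("wrist"); cv2.imwrite(f"pics/{name}.png",im); np.savez(f"pics/{name}.npz",**cal); return im,cal
E
python3 -c "
from h import *
go(563,-8,230,-1.655)"
```

```text
t 0.1 row: 542.7 473.9 18.3 0.002 -0.001 1.37 rows 14.4 w 85.2 j6 -0.26
```

```bash
r="" ; python3 jog.py '540 470 15 0 0 1.37; 540 470 15 0 0 1.37; 540 470 15 0 0 1.37; 540 470 15 0 0 1.37; 540 470 15 0 0 1.37; 540 470 15 0 0 1.37; 540 470 15 0 0 1.37; 540 470 15 0 0 1.37; 540 470 15 0 0 1.37; 540 470 15 0 0 1.37' 40
python3 -c "
from h import *
go(563,-8,230,-1.655)"
```

```text
clock: 1.1
position: [445.7, 177.0, 237.8]
ee_rot: [-0.676, 0.737, 0.0, -0.0]
contact_force: [0.8, 1.2, 0.2]
gripper_width: 40.0
grasp_force: 0.0
t 1.1 row: 174.1 -132.8 7.7 0.0 0.0 -0.002 rows 4.4 w 40.0 j6 -0.8
```

```bash
python3 jog.py '174 -133 8 0 0 0; 174 -133 8 0 0 0; 174 -133 8 0 0 0; 174 -133 8 0 0 0; 174 -133 8 0 0 0; 174 -133 8 0 0 0; 174 -133 8 0 0 0'
python3 -c "
from h import *
go(563,-8,230,-1.655)
im,c=shot('tray')
cv2.imwrite('pics/tray_b.png',cv2.resize(im,(800,600),interpolation=cv2.INTER_CUBIC))"
```

```text
clock: 1.8
position: [562.8, -5.9, 229.1]
ee_rot: [-0.676, 0.737, 0.001, -0.001]
contact_force: [1.0, 0.6, 0.4]
gripper_width: 39.8
grasp_force: 0.0
t 1.8 row: 2.1 -0.4 -0.9 0.002 -0.0 -0.001 rows 0.0 w 39.8 j6 -0.36
```

View pics/tray_b.png

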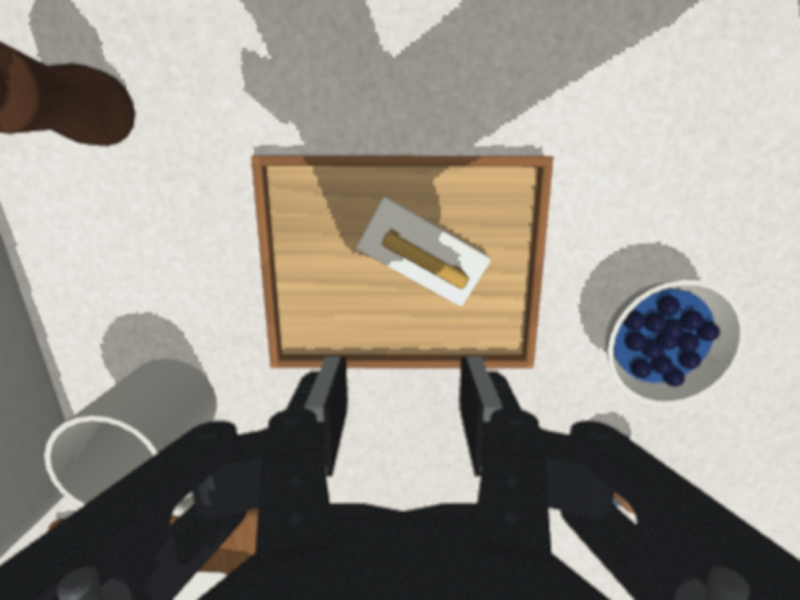

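```bash
cat >> h.py <<'E'
def sat_comp(im,smin,roi=None,vmin=0):
    h=cv2.cvtColor(im,cv2.COLOR_BGR2HSV); m=((h[...,1]>smin)&(h[...,0]<32)&(h[...,2]>vmin)).astype(np.uint8)
    if roi is not None:
        k=np.zeros_like(m); cv2.fillPoly(k,[np.int32(roi)],1); m&=k
    n,l,st,_=cv2.connectedComponentsWithStats(m,connectivity=4)
    i=1+np.argmax(st[1:,4]); return (l==i).astype(np.uint8)
def rect(cal,m,z):
    # sub-pixel-ish: contour of pixel outlines (upsampled so that pixel extents count)
    u=cv2.resize(m,None,fx=8,fy=8,interpolation=cv2.INTER_LINEAR) if False else cv2.resize(cv2.GaussianBlur(m.astype(np.float32),(3,3),0),None,fx=4,fy=4,interpolation=cv2.INTER_LINEAR)
    c=max(cv2.findContours((u>.5).astype(np.uint8),cv2.RETR_EXTERNAL,cv2.CHAIN_APPROX_NONE)[0],key=len)[:,0]
    p=unproj(cal,(c+.5)/4-.5,z)
    (x,y),(a,b),t=cv2.minAreaRect(np.float32(p)); t=np.radians(t)
    if a<b: a,b,t=b,a,t+np.pi/2
    return np.array([x,y]),a,b,(t+np.pi/2)%np.pi-np.pi/2,p
E
python3 - <<'E'
from h import *
im=cv2.imread('pics/tray.png');cal=dict(np.load('pics/tray.npz'))
s=512/800
w=unproj(cal,np.array([(252,157),(553,157),(536,367),(271,367)])*s,19);print(w.round(1),w.mean(0))
c=w; print("sides",[np.hypot(*(c[i]-c[i-1])).round(1) for i in range(4)],[np.arctan2(*(c[a]-c[b])[::-1]).round(3) for a,b in((0,1),(3,2))])
for sm in (60,80,100):
    m=sat_comp(im,sm); print(sm,rect(cal,m,19)[:4])
roi=np.array([(378,238),(388,226),(473,270),(464,291)])*s
for sm in (50,80,110):
    m=sat_comp(im,sm,roi); print("h",sm,m.sum(),rect(cal,m,43)[:4])
w=unproj(cal,np.array([(385,197),(491,260),(464,305),(357,250)])*s,17);print(w.round(1),w.mean(0),np.arctan2(*(w[1]-w[0])[::-1]),np.arctan2(*(w[2]-w[3])[::-1]))
E
```

```text
[[665.5 -94.9]
 [445.8 -76.2]
 [458.   91.7]
 [680.3  72.6]] [562.41630139  -1.70208631]
sides [np.float64(168.2), np.float64(220.6), np.float64(168.3), np.float64(223.1)] [np.float64(-0.085), np.float64(-0.086)]
60 (array([563.53973389,  -2.33613586]), 222.0659942626953, 170.8441162109375, np.float64(-0.08754130082421252))
80 (array([563.53820801,  -2.65448761]), 221.55035400390625, 168.4888153076172, np.float64(-0.0856171669366308))
100 (array([563.52044678,  -2.65163422]), 220.68972778320312, 168.4862060546875, np.float64(-0.0856171669366308))
h 50 606 (array([544.75445557, -13.31238556]), 70.15116882324219, 13.920294761657715, np.float64(-0.6047695287789328))
h 80 556 (array([544.75750732, -13.14906693]), 69.2430191040039, 12.54946517944336, np.float64(-0.6101266770487088))
h 110 503 (array([544.70239258, -12.9385643 ]), 67.63894653320312, 11.527650833129883, np.float64(-0.6067617730113941))
[[571.3 -58.1]
 [492.8  -2.8]
 [515.7  32.5]
 [597.  -19.7]] [544.2286279  -12.02302111] 2.5280112068742007 2.571235755844474
```

```bash
python3 -c "
from h import *
go(544.7,-13.1,130,-.607)"
```

```text
t 1.85 row: 9.3 17.1 99.5 0.001 0.0 -1.048 rows 7.0 w 40.3 j6 -0.36
```

```bash
python3 jog.py '9 17 100 0 0 -1.048; 9 17 100 0 0 -1.048; 9 17 100 0 0 -1.048; 9 17 100 0 0 -1.048; 9 17 100 0 0 -1.048; 9 17 100 0 0 -1.048; 9 17 100 0 0 -1.048; 9 17 100 0 0 -1.048; 9 17 100 0 0 -1.048'
cat >> h.py <<'E'
def handle(im,cal,xy,yaw,z,smin=80,m=8,zt=None,vmin=0):
    "find handle near predicted pose; z = top height of handle"
    u=np.array([np.cos(yaw),np.sin(yaw)]);v=np.array([-u[1],u[0]])
    q=[np.r_[np.array(xy)+a*(35+m)*u+b*(6+m)*v,z] for a,b in((1,1),(1,-1),(-1,-1),(-1,1))]
    mm=sat_comp(im,smin,proj(cal,q),vmin); r=rect(cal,mm,z); print("handle",r[0].round(1),"size",round(r[1],1),round(r[2],1),"yaw",round(r[3],3)); return r,mm
E
python3 - <<'E'
from h import *
im,cal=shot('bar1')
go(544.7,-13.1,130,-.607)
r,m=handle(im,cal,(544.7,-13.1),-.607,48,m=4)
r,m=handle(im,cal,(544.7,-13.1),-.607,48,m=4,smin=110)
go(*r[0],43,r[3])
E
```

```text
clock: 2.75
position: [545.2, -12.2, 130.2]
ee_rot: [0.954, -0.299, 0.0, -0.0]
contact_force: [-0.0, -0.4, -1.0]
gripper_width: 40.1
grasp_force: 0.0
t 2.8 row: -0.1 0.9 0.1 -0.0 -0.0 -0.001 rows 0.0 w 40.4 j6 0.69
handle [544.4 -12.7] size 76.0 20.4 yaw -0.608
handle [546.6 -13.2] size 70.3 10.0 yaw -0.601
t 2.8 row: 1.6 -0.1 87.1 -0.0 -0.0 -0.008 rows 1.7 w 40.4 j6 0.69
```

```bash
python3 jog.py '0.5 0 87 0 0 -0.004; 0.5 0 87 0 0 -0.004; 0.5 0 87 0 0 -0.004'; python3 jog.py '0 0 0 0 0 0; 0 0 0 0 0 0; 0 0 0 0 0 0; 0 0 0 0 0 0; 0 0 0 0 0 0' 0; python3 jog.py '0 0 -25 0 0 0; 0 0 -25 0 0 0'
python3 - <<'E'
from h import *
go(545,-12,60,-.607)
im,cal=shot('bar2')
cv2.imwrite('pics/bar2b.png',cv2.resize(im,(800,600),interpolation=cv2.INTER_CUBIC))
E
```

```text
clock: 3.1
position: [542.0, -14.0, 38.4]
ee_rot: [0.955, -0.298, -0.005, 0.003]
contact_force: [-0.8, 0.2, -0.3]
gripper_width: 39.8
grasp_force: 0.0
clock: 3.6
position: [547.1, -13.4, 44.7]
ee_rot: [0.955, -0.297, 0.002, -0.001]
contact_force: [-1.5, -0.7, 6.4]
gripper_width: 10.4
grasp_force: 61.2
clock: 3.8
position: [547.7, -13.1, 70.4]
ee_rot: [0.955, -0.297, 0.003, -0.001]
contact_force: [1.4, 0.4, -1.5]
gripper_width: 10.3
grasp_force: 60.0
t 3.8 row: -2.9 0.7 10.4 -0.004 -0.004 0.005 rows 0.2 w 10.3 j6 0.7
```

View pics/bar2b.png

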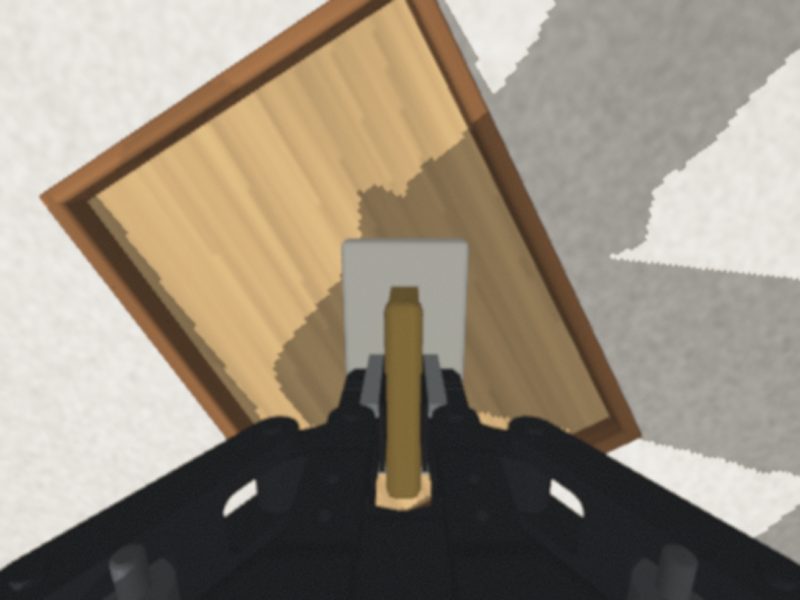

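```bash
cat >> h.py <<'E'
def inhand(cal,ends,dz,s=.64):
    "handle-top end pixels -> tool-frame xy, using cal's own camera pose and current state"
    from bench import arm
    st=arm.read_state(); w=unproj(cal,np.array(ends)*s,st["position"][2]+dz)
    t=R.from_quat(st["ee_rot"]).inv().apply(np.c_[w,np.full(len(w),st["position"][2])]-st["position"]); print("tool xy",t[:,:2].round(1).tolist(),"mid",t[:,:2].mean(0).round(1),"len",np.hypot(*(t[1]-t[0])[:2]).round(1)); print("z",st["position"].round(1))
def rest(T,org,k):
    "tray pose T=(x,y,yaw); board org in tray mm -> world"
    c,s=np.cos(T[2]),np.sin(T[2]); return T[0]+c*org[0]-s*org[1],T[1]+s*org[0]+c*org[1],T[2]+k*np.pi/2
E
python3 - <<'E'
from h import *
cal=dict(np.load('pics/bar2.npz'))
inhand(cal,[(404,303),(404,497)],4)
p=rest((563.5,-2.5,-.086),(-78,-26),-1);print(p)
go(p[0],p[1],90,p[2])
E
```

```text
tool xy [[34.3, -1.2], [-34.2, -1.1]] mid [ 0.  -1.1] len 68.5
z [546.7 -13.2  69. ]
(np.float64(483.55502148975796), np.float64(-21.70417691537268), -1.6567963267948966)
t 3.85 row: -47.1 42.7 -21.2 -0.004 -0.0 1.054 rows 7.0 w 10.3 j6 0.7
```

```bash
python3 jog.py '-47 43 -3 0 0 1.054; -47 43 -3 0 0 1.054; -47 43 -3 0 0 1.054; -47 43 -3 0 0 1.054; -47 43 -3 0 0 1.054; -47 43 -3 0 0 1.054; -47 43 -3 0 0 1.054; -47 43 -3 0 0 1.054; -47 43 -3 0 0 1.054'
python3 - <<'E'
from h import *
go(483.5,-21.7,70,-1.657)
im,cal=shot('bar3')
cv2.imwrite('pics/bar3b.png',cv2.resize(im,(800,600),interpolation=cv2.INTER_CUBIC))
E
```

```text
clock: 4.75
position: [482.2, -22.3, 70.2]
ee_rot: [-0.677, 0.736, 0.0, -0.001]
contact_force: [0.3, 0.5, -1.9]
gripper_width: 10.9
grasp_force: 60.0
t 4.75 row: -0.7 -1.2 0.2 0.001 -0.0 0.003 rows 0.0 w 10.9 j6 -0.37
```

View pics/bar3b.png

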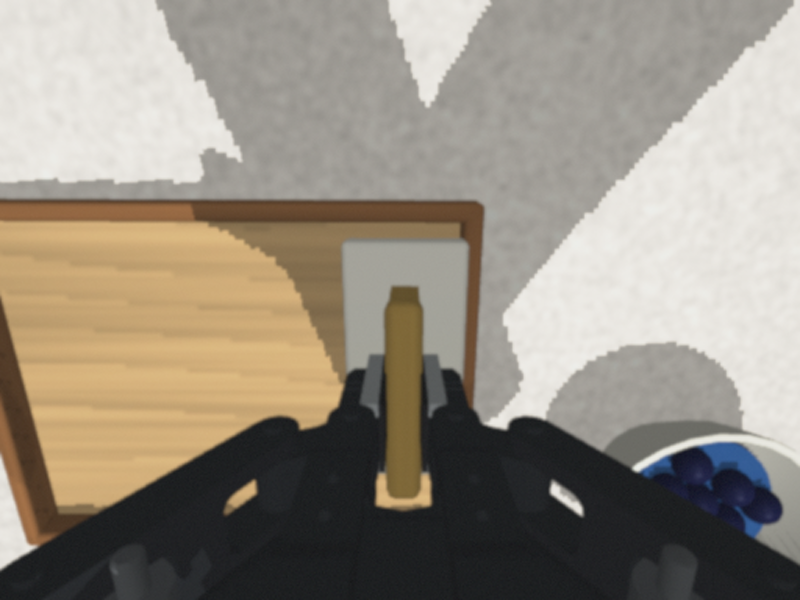

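Run:
```python
from h import *
cal=dict(np.load('pics/bar3.npz')); from bench import arm
st=arm.read_state(); Rc=R.from_quat(st["ee_rot"])
def tf(px,z):
    w=unproj(cal,np.array(px)*.64,z); return Rc.inv().apply(np.c_[w,np.full(len(w),z)]-st["position"])[:,:2].round(1)
print(st["position"],cal["tvec"])
print("board front",tf([(343,241),(468,241)],43.5).tolist(), "handle",tf([(404,303),(404,497)],74.5).tolist())
print("rim outer corner etc",tf([(0,200),(484,203),(475,425),(36,545)],19).tolist())
print("rim inner",tf([(0,220),(464,221)],19).tolist())
```

```text
[482.35738744 -22.32019696  70.31255168] [482.08054547  -4.60571602 202.50840442]
board front [[47.0, -20.5], [47.0, 23.2]] handle [[33.8, 0.7], [-34.0, 0.8]]
rim outer corner etc [[59.4, -158.9], [58.2, 32.6], [-42.1, 33.7], [-111.3, -185.2]]
rim inner [[51.5, -160.9], [51.2, 24.9]]
```

```bash
python3 jog.py '1.6 -1.5 0 0 0 0; 1.6 -1.5 14 0 0 0; 1.6 -1.5 18 0 0 0; 1.6 -1.5 22 0 0 0; 1.6 -1.5 25 0 0 0; 1.6 -1.5 26 0 0 0; 1.6 -1.5 26 0 0 0; 1.6 -1.5 26 0 0 0'
python3 - <<'E'
from h import *
go(484,-23.7,44,-1.657)
im,cal=shot('bar4')
cv2.imwrite('pics/bar4b.png',cv2.resize(im,(800,600),interpolation=cv2.INTER_CUBIC)[100:500,200:600])
E
```

```text
clock: 5.6
position: [484.4, -23.9, 45.1]
ee_rot: [-0.676, 0.737, -0.0, 0.0]
contact_force: [-0.2, 0.5, -0.8]
gripper_width: 10.5
grasp_force: 60.1
t 5.6 row: -0.2 0.4 1.1 -0.001 0.0 0.0 rows 0.0 w 10.5 j6 -0.37
```

View pics/bar4b.png

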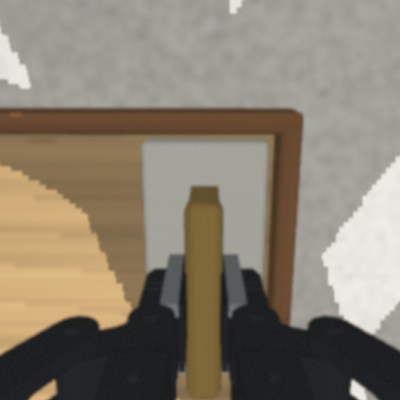

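```bash
python3 jog.py '0 0 1.5 0 0 0; 0 0 1.5 0 0 0; 0 0 1.5 0 0 0'; python3 jog.py '0 0 0 0 0 0; 0 0 0 0 0 0; 0 0 0 0 0 0' 30; python3 jog.py '0 0 -40 0 0 0; 0 0 -80 0 0 0; 0 0 -100 0 0 0'
python3 - <<'E'
from h import *
go(539,327,150,-.72)
E
```

```text
clock: 5.95
position: [484.2, -23.9, 44.8]
ee_rot: [-0.676, 0.737, -0.0, 0.0]
contact_force: [-4.5, 2.4, 9.2]
gripper_width: 10.5
grasp_force: 61.6
clock: 6.25
position: [484.4, -23.9, 43.4]
ee_rot: [-0.676, 0.737, -0.0, 0.0]
contact_force: [-0.1, 0.1, 0.5]
gripper_width: 29.7
grasp_force: 0.0
clock: 6.55
position: [485.8, -23.8, 146.4]
ee_rot: [-0.676, 0.737, -0.001, 0.002]
contact_force: [0.3, 1.0, -0.0]
gripper_width: 30.1
grasp_force: 0.0
t 6.55 row: -354.0 -23.2 -3.1 -0.005 -0.001 -0.936 rows 7.1 w 30.1 j6 -0.37
```

```bash
python3 jog.py '-354 -23 0 0 0 -0.936; -354 -23 0 0 0 -0.936; -354 -23 0 0 0 -0.936; -354 -23 0 0 0 -0.936; -354 -23 0 0 0 -0.936; -354 -23 0 0 0 -0.936; -354 -23 0 0 0 -0.936; -354 -23 0 0 0 -0.936; -354 -23 0 0 0 -0.936' 40
python3 - <<'E'
from h import *
im,cal=shot('l1')
r,m=handle(im,cal,(539,327),-.72,43,m=15,smin=120,vmin=60)
h=cv2.cvtColor(im,cv2.COLOR_BGR2HSV)
p=np.int32(proj(cal,[(539,327,43),(539+30,327+30,12),(539-10,327-20,12),(539+12,327-10,12)]));print([h[y,x].tolist() for x,y in p])
cv2.imwrite('pics/l1b.png',cv2.resize(im,(600,450)))
E
```

```text
clock: 7.45
position: [537.1, 327.9, 142.2]
ee_rot: [0.936, -0.352, -0.0, 0.001]
contact_force: [-0.2, -0.5, 0.4]
gripper_width: 40.1
grasp_force: 0.0
handle [540.5 326.2] size 98.6 43.4 yaw -0.719
[[20, 139, 112], [15, 27, 186], [19, 9, 235], [15, 135, 68]]
```

View pics/l1b.png

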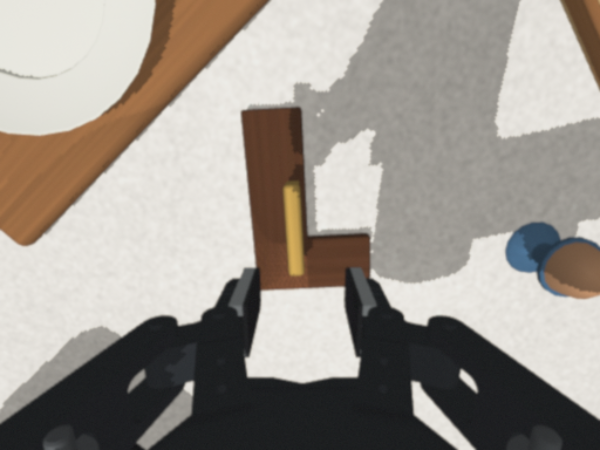

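Run:
```python
from h import *
im=cv2.imread('pics/l1.png');cal=dict(np.load('pics/l1.npz'))
for v in(85,100): r,m=handle(im,cal,(539,327),-.72,43,m=15,smin=90,vmin=v)
go(*r[0],39,r[3])
```

```text
handle [540.5 326.2] size 98.6 43.4 yaw -0.719
handle [534.3 333.3] size 79.7 42.2 yaw -0.69
t 7.5 row: -6.4 -3.5 103.4 0.002 0.0 -0.03 rows 2.1 w 39.7 j6 0.05
```

```bash
sed -i 's/(h\[...,0\]<32)&/(h[...,0]<32)\&(h[...,0]>HMIN)\&/; s/^def sat_comp/HMIN=-1\ndef sat_comp/' h.py
python3 - <<'E'
import h as H; from h import *
im=cv2.imread('pics/l1.png');cal=dict(np.load('pics/l1.npz'))
for hm in(15,17): 
  H.HMIN=hm; r,m=handle(im,cal,(539,327),-.72,43,m=15,smin=90,vmin=60)
print(unproj(cal,np.array([(292,184),(296,275)])*512/600,43))
go(*r[0],39,r[3])
E
```

```text
handle [541.8 332.9] size 72.4 13.6 yaw -0.665
handle [542.1 332.6] size 71.4 12.8 yaw -0.671
[[567.43767924 311.58643628]
 [514.12861793 355.07461573]]
t 7.5 row: -0.1 -8.1 103.4 0.002 0.0 -0.05 rows 2.1 w 39.7 j6 0.05
```

```bash
python3 jog.py '0 -8 60 0 0 -0.045; 0 -8 95 0 0 -0.045; 0 -8 103 0 0 -0.045; 0 -8 103 0 0 -0.045; 0 -8 103 0 0 -0.045'; python3 jog.py '0 0 0 0 0 0; 0 0 0 0 0 0; 0 0 0 0 0 0; 0 0 0 0 0 0; 0 0 0 0 0 0' 0; python3 jog.py '0 0 -40 0 0 0; 0 0 -40 0 0 0; 0 0 -40 0 0 0'
python3 - <<'E'
from h import *
p=rest((564.3,-4.7,-.086),(65,13),-1)
print(p);go(p[0],p[1],72,p[2])
E
```

```text
clock: 8.0
position: [544.1, 332.9, 42.7]
ee_rot: [0.943, -0.332, 0.001, -0.001]
contact_force: [-0.2, 0.2, 0.8]
gripper_width: 40.3
grasp_force: 0.0
clock: 8.5
position: [543.6, 333.4, 42.8]
ee_rot: [0.944, -0.331, 0.001, -0.001]
contact_force: [-0.8, -0.9, 6.3]
gripper_width: 10.5
grasp_force: 61.3
clock: 8.8
position: [542.9, 333.3, 81.7]
ee_rot: [0.943, -0.332, 0.0, -0.001]
contact_force: [-0.2, 0.1, -1.9]
gripper_width: 10.6
grasp_force: 60.2
(np.float64(630.1764004997309), np.float64(2.668843681273936), -1.6567963267948966)
t 8.8 row: 274.9 203.3 9.1 -0.003 0.002 0.981 rows 6.8 w 10.6 j6 0.09
```

```bash
python3 jog.py '275 203 2 0 0 0.981; 275 203 2 0 0 0.981; 275 203 2 0 0 0.981; 275 203 2 0 0 0.981; 275 203 2 0 0 0.981; 275 203 2 0 0 0.981; 275 203 2 0 0 0.981; 275 203 2 0 0 0.981; 275 203 2 0 0 0.981; 275 203 2 0 0 0.981'
python3 - <<'E'
from h import *
p=rest((564.3,-4.7,-.086),(65,13),-1)
go(p[0],p[1],72,p[2])
im,cal=shot('l2')
cv2.imwrite('pics/l2b.png',cv2.resize(im,(800,600),interpolation=cv2.INTER_CUBIC))
E
```

```text
clock: 9.8
position: [629.6, 3.0, 77.5]
ee_rot: [-0.676, 0.737, 0.001, -0.001]
contact_force: [0.4, 0.7, -2.6]
gripper_width: 10.3
grasp_force: 60.2
t 9.8 row: 0.2 -0.6 5.5 0.002 -0.0 0.001 rows 0.1 w 10.3 j6 -0.35
```

View pics/l2b.png

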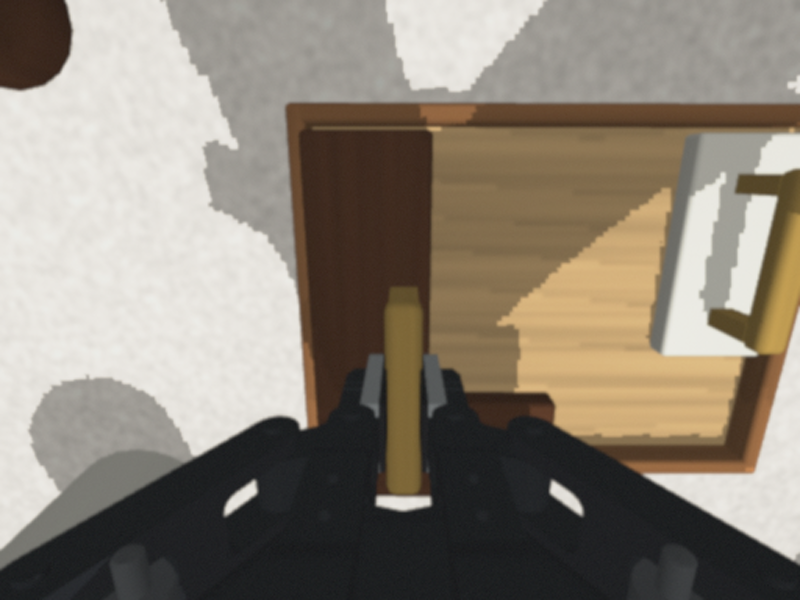

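```bash
cat >> h.py <<'E'
def tfm(name,dh=4):
    from bench import arm
    cal=dict(np.load(f'pics/{name}.npz')); st=arm.read_state(); Rc=R.from_quat(st["ee_rot"]); M=cv2.Rodrigues(cal["rvec"])[0]
    cal["tvec"]=cal["tvec"]-M@np.array([0,0,dh])  # camera dh mm higher
    def tf(px,z):
        w=unproj(cal,np.array(px)*.64,z); return Rc.inv().apply(np.c_[w,np.full(len(w),z)]-st["position"])[:,:2].round(1).tolist()
    return tf
E
python3 - <<'E'
from h import *
for dh in(0,4,7):
    tf=tfm('l2',dh)
    print(dh,"board",tf([(302,131),(433,131)],47),"short arm edge",tf([(549,394)],47),"handle",tf([(404,303),(404,495)],77.5+.5),"\n rim out",tf([(288,103),(795,103),(752,473)],19),"bar",tf([(690,134),(662,354)],17))
E
```

```text
0 board [[83.8, -33.3], [83.7, 10.6]] short arm edge [[-14.4, 58.6]] handle [[33.1, 0.8], [-36.0, 0.8]] 
 rim out [[96.2, -44.1], [96.1, 152.9], [-73.9, 174.6]] bar [[85.0, 115.4], [-10.4, 120.1]]
4 board [[84.1, -34.1], [84.1, 10.8]] short arm edge [[-16.6, 60.1]] handle [[31.8, 0.8], [-39.5, 0.8]] 
 rim out [[96.8, -45.1], [96.6, 156.2], [-77.1, 178.4]] bar [[85.3, 117.9], [-12.2, 122.7]]
7 board [[84.3, -34.8], [84.3, 11.0]] short arm edge [[-18.3, 61.2]] handle [[30.9, 0.8], [-42.0, 0.8]] 
 rim out [[97.2, -45.8], [97.0, 158.7], [-79.5, 181.2]] bar [[85.5, 119.7], [-13.5, 124.7]]
```

```bash
python3 jog.py '1.9 0 0 0 0 0; 1.9 0 14 0 0 0; 1.9 0 20 0 0 0; 1.9 0 24 0 0 0; 1.9 0 27 0 0 0; 1.9 0 29 0 0 0; 1.9 0 30 0 0 0; 1.9 0 31 0 0 0'
python3 - <<'E'
from h import *
go(629.8,1,48,-1.657)
im,cal=shot('l3')
cv2.imwrite('pics/l3b.png',cv2.resize(im,(800,600),interpolation=cv2.INTER_CUBIC))
E
```

```text
clock: 10.65
position: [630.2, 0.4, 47.9]
ee_rot: [-0.676, 0.737, -0.0, -0.0]
contact_force: [-2.9, 1.0, 3.8]
gripper_width: 10.5
grasp_force: 60.9
t 10.65 row: -0.5 0.5 -0.1 -0.0 -0.0 0.0 rows 0.0 w 10.5 j6 -0.34
```

View pics/l3b.png

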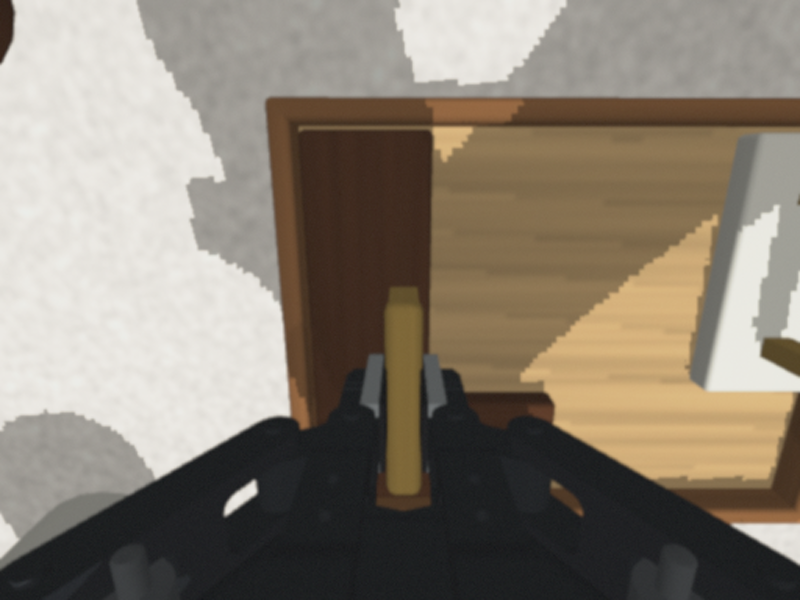

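```bash
python3 jog.py '0 0 0.5 0 0 0; 0 0 0.5 0 0 0; 0 0 0.5 0 0 0; 0 0 0.5 0 0 0' 30; python3 jog.py '0 0 -40 0 0 0; 0 0 -80 0 0 0; 0 0 -100 0 0 0'
python3 - <<'E'
from h import *
go(617,-339,150,-2.69)
E
```

```text
clock: 11.1
position: [630.4, 0.5, 47.0]
ee_rot: [-0.676, 0.737, -0.0, 0.0]
contact_force: [-0.4, -0.5, -0.0]
gripper_width: 29.8
grasp_force: 0.0
clock: 11.4
position: [632.0, 0.6, 150.8]
ee_rot: [-0.676, 0.737, -0.002, 0.002]
contact_force: [0.2, 0.2, 0.1]
gripper_width: 30.0
grasp_force: 0.0
t 11.4 row: 339.6 -14.0 0.6 -0.005 0.004 1.034 rows 6.9 w 30.0 j6 -0.34
```

```bash
python3 jog.py '340 -14 0 0 0 1.034; 340 -14 0 0 0 1.034; 340 -14 0 0 0 1.034; 340 -14 0 0 0 1.034; 340 -14 0 0 0 1.034; 340 -14 0 0 0 1.034; 340 -14 0 0 0 1.034; 340 -14 0 0 0 1.034; 340 -14 0 0 0 1.034' 40
python3 - <<'E'
import h as H; from h import *
im,cal=shot('s1'); H.HMIN=15
for s in (80,110): r,m=handle(im,cal,(617,-339),.45,43,m=20,smin=s,vmin=60)
go(*r[0],41,r[3]-np.pi)
E
```

```text
clock: 12.3
position: [614.3, -340.4, 146.2]
ee_rot: [-0.223, 0.975, 0.0, -0.0]
contact_force: [-0.2, 0.2, 0.4]
gripper_width: 40.1
grasp_force: 0.0
handle [ 620.2 -337. ] size 72.8 12.7 yaw 0.441
handle [ 620.3 -337.1] size 72.8 12.5 yaw 0.441
t 12.35 row: -6.0 -0.5 105.5 0.001 -0.0 0.01 rows 2.1 w 39.9 j6 -0.84
```

```bash
python3 jog.py '-7 -0.5 60 0 0 0.01; -7 -0.5 95 0 0 0.01; -7 -0.5 105 0 0 0.01; -7 -0.5 105 0 0 0.01; -7 -0.5 105 0 0 0.01'; python3 jog.py '0 0 0 0 0 0; 0 0 0 0 0 0; 0 0 0 0 0 0; 0 0 0 0 0 0; 0 0 0 0 0 0' 0; python3 jog.py '0 0 -60 0 0 0; 0 0 -60 0 0 0; 0 0 -60 0 0 0'
python3 - <<'E'
from h import *
im,cal=shot('s2')
for n,o,k in(("slate",(10,-35),-1),):
    p=rest((564.3,-4.7,-.086),o,k)
    print(p);go(p[0],p[1],102,p[2])
E
```

```text
clock: 12.85
position: [623.2, -336.8, 44.4]
ee_rot: [-0.22, 0.976, -0.001, 0.001]
contact_force: [-0.3, -0.3, 1.0]
gripper_width: 40.0
grasp_force: 0.0
clock: 13.35
position: [622.8, -337.3, 44.7]
ee_rot: [-0.219, 0.976, -0.001, 0.002]
contact_force: [-0.5, 2.2, 7.4]
gripper_width: 10.2
grasp_force: 61.9
clock: 13.65
position: [622.6, -337.4, 104.7]
ee_rot: [-0.218, 0.976, -0.001, 0.003]
contact_force: [-0.0, -0.1, -2.9]
gripper_width: 10.4
grasp_force: 60.8
(np.float64(571.2567517412178), np.float64(-40.42959005097963), -1.6567963267948966)
t 13.7 row: -81.0 289.3 0.3 -0.0 0.001 -1.045 rows 7.0 w 10.2 j6 -0.86
```

```bash
python3 jog.py '-81 289 0 0 0 -1.045; -81 289 0 0 0 -1.045; -81 289 0 0 0 -1.045; -81 289 0 0 0 -1.045; -81 289 0 0 0 -1.045; -81 289 0 0 0 -1.045; -81 289 0 0 0 -1.045; -81 289 0 0 0 -1.045; -81 289 0 0 0 -1.045; -81 289 0 0 0 -1.045'; python3 jog.py '0 0 20 0 0 0; 0 0 20 0 0 0; 0 0 20 0 0 0; 0 0 20 0 0 0'
python3 - <<'E'
from h import *
im,cal=shot('s3')
p=rest((564.3,-4.7,-.086),(10,-35),-1)
go(p[0],p[1],82,p[2])
cv2.imwrite('pics/s3b.png',cv2.resize(im,(800,600),interpolation=cv2.INTER_CUBIC))
E
```

```text
clock: 14.7
position: [570.9, -42.1, 100.9]
ee_rot: [-0.675, 0.738, 0.001, -0.001]
contact_force: [0.3, -0.8, -2.8]
gripper_width: 10.5
grasp_force: 60.7
clock: 15.1
position: [571.9, -41.5, 82.4]
ee_rot: [-0.676, 0.737, -0.0, 0.0]
contact_force: [-0.6, 0.6, -3.2]
gripper_width: 10.1
grasp_force: 60.7
t 15.15 row: -0.8 0.7 0.5 -0.001 0.0 0.0 rows 0.0 w 10.3 j6 -0.3
```

View pics/s3b.png

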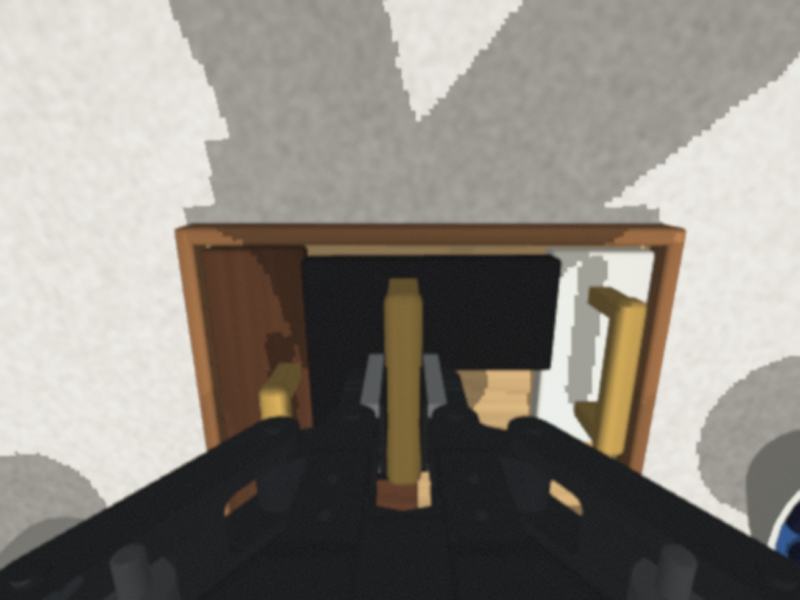

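Run:
```python
from h import *
for dh in(4,7):
    tf=tfm('s3',dh)
    print(dh,"board",tf([(303,257),(558,257)],49.7),"handle",tf([(404,293),(404,484)],82.4-1.7),"\n rim out",tf([(177,229),(685,229)],19),"l,bar",tf([(307,250),(556,250)],17))
```

```text
4 board [[39.5, -37.3], [39.5, 58.8]] handle [[34.1, 0.7], [-36.9, 0.7]] 
 rim out [[46.1, -99.2], [46.0, 124.4]] l,bar [[36.4, -42.9], [36.4, 69.3]]
7 board [[38.9, -38.0], [38.9, 59.8]] handle [[33.3, 0.7], [-39.4, 0.7]] 
 rim out [[45.7, -100.7], [45.6, 126.3]] l,bar [[35.8, -43.6], [35.8, 70.4]]
```

```bash
python3 jog.py '-1 1.7 8 0 0 0; -1 1.7 14 0 0 0; -1 1.7 14 0 0 0; -1 1.7 14 0 0 0'
python3 - <<'E'
from h import *
im,cal=shot('s4'); go(571,-40.5,66,-1.657)
b=cv2.resize(im,(800,600),interpolation=cv2.INTER_CUBIC)
np.set_printoptions(linewidth=250)
for x in(350,460): print(x,[f"{y}:"+",".join(map(str,b[y,x])) for y in range(196,262,3)])
for y in(256,275): print(y,[f"{x}:"+",".join(map(str,b[y,x])) for x in [*range(286,318,3),*range(540,582,3)]])
E
```

```text
clock: 15.55
position: [569.6, -39.8, 67.5]
ee_rot: [-0.676, 0.736, 0.0, -0.0]
contact_force: [-0.4, 0.4, -3.4]
gripper_width: 10.0
grasp_force: 60.7
t 15.6 row: 0.7 -1.2 1.8 -0.0 -0.0 0.001 rows 0.0 w 10.3 j6 -0.3
350 ['196:144,150,154', '199:145,151,154', '202:145,151,154', '205:146,152,154', '208:149,155,158', '211:154,160,163', '214:157,163,165', '217:156,163,165', '220:152,157,161', '223:109,120,128', '226:43,61,81', '229:42,64,91', '232:46,72,100', '235:46,70,100', '238:46,70,98', '241:46,68,95', '244:42,62,87', '247:65,91,113', '250:81,114,138', '253:73,101,121', '256:35,43,48', '259:24,23,23']
460 ['196:152,158,161', '199:151,157,160', '202:149,155,158', '205:148,154,158', '208:149,155,159', '211:150,156,160', '214:152,157,161', '217:152,158,161', '220:151,157,161', '223:109,120,128', '226:45,62,83', '229:43,65,92', '232:48,73,103', '235:51,75,104', '238:47,71,99', '241:46,68,96', '244:41,63,88', '247:59,84,105', '250:76,106,126', '253:66,90,106', '256:29,32,37', '259:27,26,24']
256 ['286:31,38,56', '289:26,33,47', '292:23,33,44', '295:64,88,107', '298:83,116,139', '301:83,116,138', '304:75,106,127', '307:58,79,94', '310:43,56,65', '313:39,51,60', '316:39,52,61', '540:29,32,34', '543:27,31,33', '546:29,30,33', '549:31,31,35', '552:49,51,52', '555:78,81,81', '558:109,114,114', '561:138,146,147', '564:145,154,154', '567:145,153,155', '570:145,153,155', '573:146,154,155', '576:146,154,155', '579:145,153,155']
275 ['286:29,40,59', '289:29,37,52', '292:23,32,43', '295:39,54,68', '298:71,99,120', '301:50,66,79', '304:31,31,31', '307:29,26,27', '310:27,26,26', '313:27,27,25', '316:27,26,25', '540:27,25,25', '543:29,28,28', '546:26,24,26', '549:30,28,29', '552:30,26,27', '555:27,25,23', '558:39,41,41', '561:122,129,130', '564:151,160,161', '567:151,159,160', '570:151,159,160', '573:151,160,161', '576:153,161,162', '579:152,160,162']
```

Run:
```python
from h import *
for dh in(0,5):
    tf=tfm('s4',dh)
    print(dh,"board",tf([(302,275),(559,275),(350,255)],67.5-32.7),"rim in/out",tf([(350,245.5),(350,227)],19),"l",tf([(294,256),(294,275)],17),"barleft>=",tf([(559,275)],17))
```

```text
0 board [[33.3, -37.0], [33.3, 58.6], [40.9, -18.9]] rim in/out [[41.8, -20.7], [49.1, -20.4]] l [[37.1, -44.0], [29.1, -44.5]] barleft>= [[29.1, 65.2]]
5 board [[32.2, -38.2], [32.2, 60.5], [39.9, -19.5]] rim in/out [[40.9, -21.3], [48.5, -21.0]] l [[36.1, -45.2], [27.9, -45.8]] barleft>= [[27.9, 67.0]]
```

```bash
python3 jog.py '-1.2 -0.5 0 0 0 0; -1.2 -0.5 6 0 0 0; -1.2 -0.5 10 0 0 0; -1.2 -0.5 13 0 0 0; -1.2 -0.5 15 0 0 0; -1.2 -0.5 17 0 0 0; -1.2 -0.5 18 0 0 0; -1.2 -0.5 18 0 0 0'
python3 - <<'E'
from h import *
im,cal=shot('s5'); go(571,-40.5,49.7,-1.657)
b=cv2.resize(im,(800,600),interpolation=cv2.INTER_CUBIC)
for x in(350,): print(x,[f"{y}:"+",".join(map(str,b[y,x])) for y in range(208,262,3)])
for y in(265,275): print(y,[f"{x}:"+",".join(map(str,b[y,x])) for x in [*range(270,318,3),*range(550,582,3)]])
E
```

```text
clock: 16.4
position: [570.5, -38.6, 49.9]
ee_rot: [-0.676, 0.736, -0.0, 0.0]
contact_force: [1.4, -0.1, -3.6]
gripper_width: 10.4
grasp_force: 60.7
t 16.45 row: 1.8 -0.7 0.2 -0.0 0.0 0.001 rows 0.0 w 10.4 j6 -0.3
350 ['208:150,157,159', '211:153,159,162', '214:155,162,164', '217:155,161,164', '220:153,160,162', '223:144,152,155', '226:81,91,104', '229:37,56,78', '232:43,67,92', '235:46,71,101', '238:48,72,100', '241:45,70,98', '244:46,69,98', '247:43,66,93', '250:45,65,88', '253:66,92,111', '256:36,44,50', '259:26,24,23']
265 ['270:29,41,57', '273:28,38,57', '276:29,38,55', '279:24,33,47', '282:21,28,41', '285:47,66,81', '288:81,115,138', '291:83,117,141', '294:84,118,141', '297:84,118,141', '300:63,86,104', '303:30,31,32', '306:29,27,28', '309:30,27,28', '312:30,28,27', '315:30,28,28', '550:30,28,28', '553:29,27,25', '556:29,25,25', '559:33,37,41', '562:70,100,119', '565:85,116,136', '568:99,108,113', '571:103,109,109', '574:106,112,113', '577:128,135,135', '580:144,152,153']
275 ['270:32,43,61', '273:29,40,60', '276:30,39,57', '279:26,36,49', '282:24,29,43', '285:35,46,60', '288:71,99,119', '291:78,109,131', '294:78,110,131', '297:79,110,132', '300:66,91,107', '303:32,38,40', '306:30,29,27', '309:29,28,27', '312:29,28,27', '315:27,27,24', '550:28,26,27', '553:27,25,25', '556:29,26,26', '559:43,55,64', '562:78,110,132', '565:90,113,128', '568:102,108,108', '571:103,109,109', '574:113,120,120', '577:136,144,145', '580:148,156,157']
```

```bash
python3 jog.py '0 0 2 0 0 0; 0 0 2 0 0 0; 0 0 2 0 0 0; 0 0 2 0 0 0'; python3 jog.py '0 0 0 0 0 0; 0 0 0 0 0 0; 0 0 0 0 0 0; 0 0 0 0 0 0' 26; python3 jog.py '0 0 -40 0 0 0; 0 0 -80 0 0 0; 0 0 -100 0 0 0'
python3 - <<'E'
from h import *
go(404,-248,150,-2.44)
E
```

```text
clock: 16.85
position: [570.7, -38.7, 49.7]
ee_rot: [-0.677, 0.736, -0.0, 0.0]
contact_force: [-3.5, 1.5, 6.4]
gripper_width: 10.7
grasp_force: 62.0
clock: 17.25
position: [570.5, -38.7, 47.8]
ee_rot: [-0.676, 0.736, -0.0, 0.0]
contact_force: [0.6, -0.8, -0.0]
gripper_width: 26.1
grasp_force: 0.0
clock: 17.55
position: [572.1, -38.6, 151.3]
ee_rot: [-0.677, 0.736, -0.002, 0.002]
contact_force: [0.9, 0.4, 1.0]
gripper_width: 26.3
grasp_force: 0.0
t 17.55 row: 222.8 149.9 0.4 -0.005 0.003 0.785 rows 5.4 w 26.3 j6 -0.3
```

```bash
python3 jog.py '223 150 0 0 0 0.785; 223 150 0 0 0 0.785; 223 150 0 0 0 0.785; 223 150 0 0 0 0.785; 223 150 0 0 0 0.785; 223 150 0 0 0 0.785; 223 150 0 0 0 0.785; 223 150 0 0 0 0.785; 223 150 0 0 0 0.785; 223 150 0 0 0 0.785' 40
python3 - <<'E'
import h as H; from h import *
im,cal=shot('b1'); H.HMIN=10
for s in (80,110): r,m=handle(im,cal,(404,-248),-2.44,43,m=20,smin=s,vmin=60)
go(*r[0],40,r[3]-np.pi)
E
```

```text
clock: 18.55
position: [402.8, -247.4, 147.8]
ee_rot: [-0.344, 0.939, -0.0, 0.0]
contact_force: [0.5, 0.1, -0.8]
gripper_width: 40.5
grasp_force: 0.0
handle [ 399.5 -248.7] size 69.7 11.0 yaw 0.696
handle [ 399.3 -249.2] size 68.7 10.5 yaw 0.692
t 18.6 row: 3.7 0.8 107.8 0.0 0.0 0.011 rows 2.2 w 39.9 j6 -0.66
```

```bash
python3 jog.py '3 0.5 60 0 0 0.01; 3 0.5 95 0 0 0.01; 3 0.5 106 0 0 0.01; 3 0.5 106 0 0 0.01; 3 0.5 106 0 0 0.01'; python3 jog.py '0 0 0 0 0 0; 0 0 0 0 0 0; 0 0 0 0 0 0; 0 0 0 0 0 0; 0 0 0 0 0 0' 0; python3 jog.py '0 0 -65 0 0 0; 0 0 -65 0 0 0; 0 0 -65 0 0 0; 0 0 -65 0 0 0'
python3 - <<'E'
from h import *
p=rest((564.3,-4.7,-.086),(-43,36),-2)
print(p);go(p[0],p[1],105,p[2])
E
```

```text
clock: 19.1
position: [401.0, -249.9, 43.1]
ee_rot: [-0.339, 0.941, -0.001, 0.001]
contact_force: [0.3, 0.1, 0.7]
gripper_width: 40.0
grasp_force: 0.0
clock: 19.6
position: [400.6, -250.0, 43.7]
ee_rot: [-0.339, 0.941, -0.001, 0.002]
contact_force: [-1.1, 1.1, 7.0]
gripper_width: 10.2
grasp_force: 60.6
clock: 20.0
position: [398.5, -249.3, 106.6]
ee_rot: [-0.338, 0.941, 0.0, 0.0]
contact_force: [-0.2, 0.4, -2.7]
gripper_width: 10.3
grasp_force: 59.7
(np.float64(524.5511010935624), np.float64(34.86039731506497), -3.227592653589793)
t 20.0 row: -278.1 139.0 1.7 0.001 -0.0 0.776 rows 6.2 w 10.3 j6 -0.67
```

```bash
python3 jog.py '-278 139 0 0 0 0.776; -278 139 0 0 0 0.776; -278 139 0 0 0 0.776; -278 139 0 0 0 0.776; -278 139 0 0 0 0.776; -278 139 0 0 0 0.776; -278 139 0 0 0 0.776; -278 139 0 0 0 0.776; -278 139 0 0 0 0.776; -278 139 0 0 0 0.776'
python3 - <<'E'
from h import *
p=rest((564.3,-4.7,-.086),(-43,36),-2)
go(p[0],p[1],72,p[2])
E
```

```text
clock: 21.0
position: [523.5, 33.7, 105.3]
ee_rot: [0.043, 0.999, -0.001, -0.002]
contact_force: [0.4, -0.2, -2.4]
gripper_width: 10.1
grasp_force: 59.7
t 21.0 row: -1.1 1.3 33.3 -0.001 -0.004 -0.0 rows 0.7 w 10.1 j6 -2.03
```

```bash
python3 jog.py '-1 1.2 33 0 0 0; -1 1.2 33 0 0 0; -1 1.2 33 0 0 0; -1 1.2 33 0 0 0; -1 1.2 33 0 0 0'
python3 - <<'E'
from h import *
p=rest((564.3,-4.7,-.086),(-43,36),-2)
go(p[0],p[1],72,p[2])
im,cal=shot('b2')
cv2.imwrite('pics/b2b.png',cv2.resize(im,(800,600),interpolation=cv2.INTER_CUBIC))
E
```

```text
clock: 21.5
position: [526.8, 35.5, 75.1]
ee_rot: [0.043, 0.999, 0.0, 0.001]
contact_force: [-0.8, -0.3, -2.4]
gripper_width: 10.4
grasp_force: 59.7
t 21.5 row: 2.2 -0.9 3.1 0.001 0.002 0.0 rows 0.1 w 10.4 j6 -2.03
```

View pics/b2b.png

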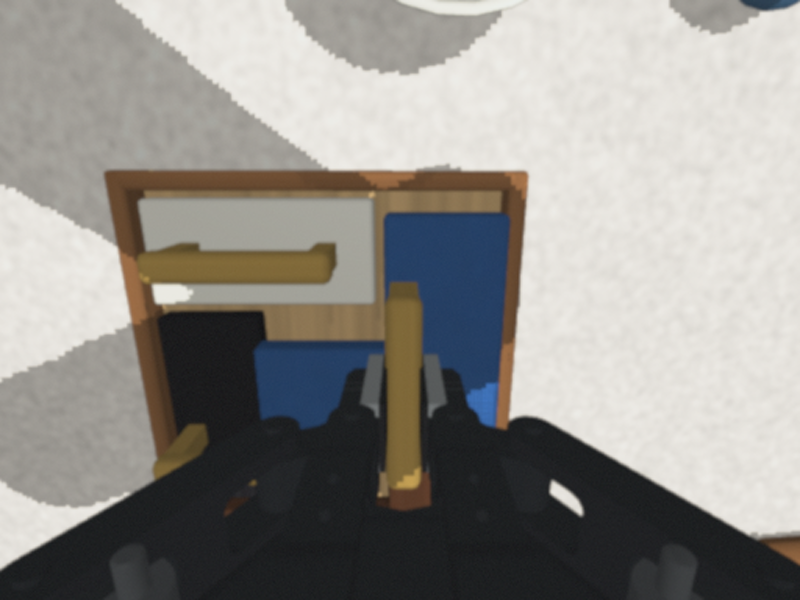

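Run:
```python
from h import *
zb=75.1-43.7+12
for dh in(0,4):
    tf=tfm('b2',dh)
    print(dh,"blue",tf([(385,213),(508,213),(256,342)],zb),"rim out",tf([(106,172),(527,172)],19),"bar",tf([(139,199),(374,194),(377,302)],17),"slate",tf([(161,312),(264,312)],17),"handle",tf([(404,297),(404,485)],75.1-.7))
```

```text
0 blue [[57.5, -5.2], [57.4, 38.4], [8.3, -55.7]] rim out [[71.3, -117.3], [71.3, 50.7]] bar [[60.7, -107.1], [62.6, -10.7], [16.4, -10.2]] slate [[11.8, -105.8], [11.8, -60.3]] handle [[35.5, 1.4], [-32.1, 1.5]]
4 blue [[57.1, -5.4], [57.1, 39.3], [6.7, -57.1]] rim out [[71.3, -119.9], [71.3, 51.8]] bar [[60.4, -109.5], [62.4, -10.9], [15.2, -10.5]] slate [[10.5, -108.2], [10.5, -61.6]] handle [[34.3, 1.5], [-35.4, 1.5]]
```

```bash
python3 jog.py '3 0.3 0 0 0 0; 3 0.3 8 0 0 0; 3 0.3 8 0 0 0; 3 0.3 8 0 0 0; 3 0.3 8 0 0 0'
python3 - <<'E'
from h import *
from bench import arm
im,cal=shot('b3'); go(523.5,35.2,48.7,-3.2276)
b=cv2.resize(im,(800,600),interpolation=cv2.INTER_CUBIC)
for x in(440,): print(x,[f"{y}:"+",".join(map(str,b[y,x])) for y in range(160,224,3)])
for y in(230,290): print(y,[f"{x}:"+",".join(map(str,b[y,x])) for x in [*range(363,396,3),*range(495,545,3)]])
for y in(365,): print(y,[f"{x}:"+",".join(map(str,b[y,x])) for x in range(225,275,3)])
for x in(310,): print(x,[f"{y}:"+",".join(map(str,b[y,x])) for y in range(295,360,3)])
E
```

```text
clock: 22.05
position: [523.3, 36.3, 65.8]
ee_rot: [0.043, 0.999, -0.0, -0.0]
contact_force: [-0.0, 0.3, -2.8]
gripper_width: 10.2
grasp_force: 59.6
t 22.1 row: -0.3 -1.1 17.1 -0.0 0.0 0.001 rows 0.3 w 10.3 j6 -2.03
440 ['160:221,226,229', '163:207,215,218', '166:156,163,167', '169:151,157,160', '172:151,157,161', '175:154,160,163', '178:137,145,150', '181:64,82,103', '184:51,77,108', '187:53,79,111', '190:50,76,107', '193:48,74,104', '196:48,72,102', '199:48,71,96', '202:71,100,122', '205:81,113,135', '208:80,113,135', '211:80,97,111', '214:84,59,43', '217:96,60,35', '220:100,63,37', '223:100,65,39']
230 ['363:156,165,166', '366:154,163,163', '369:137,144,145', '372:98,113,120', '375:78,105,125', '378:78,110,131', '381:82,113,135', '384:87,76,76', '387:98,62,37', '390:101,64,38', '393:103,66,39', '495:101,65,39', '498:98,63,37', '501:97,63,38', '504:99,63,39', '507:92,58,39', '510:60,60,77', '513:47,70,98', '516:48,73,104', '519:49,74,103', '522:48,73,103', '525:46,71,100', '528:94,108,127', '531:214,221,225', '534:225,231,234', '537:226,231,233', '540:225,230,233', '543:222,228,230
[... 473 characters left out ...]
,225,227', '543:218,224,228']
365 ['225:28,25,27', '228:28,28,28', '231:28,27,25', '234:30,28,28', '237:31,28,28', '240:27,26,26', '243:30,28,28', '246:28,26,27', '249:29,27,28', '252:27,25,24', '255:76,49,31', '258:98,63,38', '261:99,63,37', '264:99,64,38', '267:98,62,38', '270:97,62,35', '273:98,63,38']
310 ['295:55,99,120', '298:60,97,116', '301:135,147,151', '304:153,162,162', '307:154,162,162', '310:153,162,162', '313:154,162,162', '316:143,152,154', '319:100,124,140', '322:82,116,139', '325:84,117,139', '328:84,118,139', '331:83,116,139', '334:83,117,140', '337:82,115,138', '340:79,83,91', '343:77,51,31', '346:80,53,32', '349:90,58,35', '352:98,63,37', '355:100,63,38', '358:100,64,39']
```

Run:
```python
from h import *
zb=65.8-43.7+12
for dh in(0,4):
    tf=tfm('b3',dh)
    print(dh,"blue",tf([(384.5,230),(508.5,230),(440,212.5),(255,365),(310,342)],zb),"rim out",tf([(528,230),(440,180)],19),"bar R,back",tf([(370.5,230),(310,318)],17))
```

```text
0 blue [[51.6, -5.4], [51.6, 39.1], [57.8, 14.4], [-1.3, -56.9], [8.4, -34.7]] rim out [[49.6, 50.4], [68.6, 15.3]] bar R,back [[49.3, -11.7], [12.3, -38.0]]
4 blue [[51.0, -5.6], [51.0, 40.1], [57.4, 14.7], [-3.2, -58.4], [6.8, -35.6]] rim out [[49.1, 51.6], [68.5, 15.7]] bar R,back [[48.8, -12.0], [10.9, -38.9]]
```

```bash
python3 jog.py '0 -0.2 5 0 0 0; 0 -0.2 8 0 0 0; 0 -0.2 11 0 0 0; 0 -0.2 13 0 0 0; 0 -0.2 15 0 0 0; 0 -0.2 16 0 0 0; 0 -0.2 17 0 0 0; 0 -0.2 18 0 0 0; 0 -0.2 18 0 0 0'
```

```text
clock: 23.0
position: [523.2, 36.1, 48.7]
ee_rot: [0.042, 0.999, -0.0, 0.0]
contact_force: [-2.9, 0.3, 4.8]
gripper_width: 10.1
grasp_force: 60.6
```

```bash
python3 jog.py '0 0 0 0 0 0; 0 0 0 0 0 0; 0 0 0 0 0 0; 0 0 0 0 0 0' 26; python3 jog.py '0 0 -40 0 0 0; 0 0 -80 0 0 0; 0 0 -120 0 0 0; 0 0 -160 0 0 0; 0 0 -180 0 0 0; 0 0 -180 0 0 0; 0 0 -180 0 0 0; 0 0 -180 0 0 0'
python3 - <<'E'
import h as H; from h import *
im,cal=shot('end'); H.HMIN=12
from bench import arm
T=(564.3,-4.7,-.086)
for n,o,k in(("bar",(-78,-26),1),("l",(65,13),1),("slate",(10,-35),1),("blue",(-43,36),0)):
    p=rest(T,o,k); print(n,np.round(p,3)); handle(im,cal,p[:2],p[2],48,m=7,smin=100,vmin=70)
E
```

```text
clock: 23.4
position: [523.4, 36.1, 47.8]
ee_rot: [0.043, 0.999, 0.0, 0.0]
contact_force: [0.2, 0.4, -0.1]
gripper_width: 26.1
grasp_force: 0.0
clock: 24.2
position: [522.3, 35.8, 226.3]
ee_rot: [0.043, 0.999, -0.0, -0.001]
contact_force: [0.5, -0.3, -1.2]
gripper_width: 26.1
grasp_force: 0.0
bar [484.355 -23.904   1.485]
handle [482.8 -20.4] size 68.0 10.5 yaw 1.485
l [630.176   2.669   1.485]
handle [627.5  19.5] size 42.8 20.3 yaw 1.486
slate [571.257 -40.43    1.485]
handle [571.  -38.3] size 75.6 26.2 yaw 1.486
blue [ 5.24551e+02  3.48600e+01 -8.60000e-02]
handle [527.3  34.6] size 76.7 22.2 yaw -0.02
```

```bash
python3 -c "
from bench import arm
print(arm.job_done())"
```

```text
the job is handed in; nothing more can be done
None
```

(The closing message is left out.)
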